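Torch on the charging stand, contact arm held at its stop

TASK

Hang the grey torch on the charging stand's hook by the window in its handle and let go of it. Then swing the stand's sprung contact arm, by its red upright post, all the way forward to its stop and finish while still holding it there against the spring, so that the charge lamp can be read. The torch must stay hanging, and the other things on the shelf are to stay where they are.

Things in the scene. Friction and masses are not known exactly. Their poses are not given: they have to be found in the camera images.
- torch: Grey torch, 0.25 kg, standing on its lens; origin: centre of underside, z up. Head 60 mm wide, barrel 40 mm up to 94 mm; above it a flat handle plate 12 mm thick (x), 60 wide (y), up to 185 mm. Its window (98 to 142 mm up, 44 wide) is open along x; above that a solid grip, 142 to 185 mm. Either face may go on the hook first.
- torch_eye (a point): Middle of the upper edge of the torch handle's window, 142 mm above the torch's origin; this edge rests on the hook. Axes as the torch's.
- stand: Charging stand, fixed: white base 160 (its x) by 280 (its y) by 12 mm, origin at the centre of the underside, z up; its front, -x, looks roughly to the robot. On the +y half a dark steel hook, on the -y half a black pivot body (40 mm wide, 44 high) with the contact arm. A lamp block 29 mm high (35 with lamps) is at x -50, y 0 mm.
- hook_seat (a point): Seat for the torch's window edge, on top of the hook prong, at x -5, y 80, z 204 mm in the stand's frame (same axes). The prong, 8 mm thick, axis at z 200, runs level along the stand's x from an upright (14 mm thick, no higher) at x 45 to x -45, then turns up to a tip at x -64, z 218 mm. The torch goes on from the -x side with its plate across the prong; hung, it clears the base.
- pivot_axis (a point): On the contact arm's upright hinge axis, 100 mm above the shelf, at x 0, y -60 mm in the stand's frame. Axes as the stand's.
- post_top (a point): Centre of the top of the red upright post at the contact arm's end, 120 mm above the shelf, 70 mm from the hinge axis. The post is round, 12 mm thick, and stands free from 62 to 120 mm above the shelf (the flat aluminium arm below is 14 mm wide, its top at 58 mm). Moves with the arm. A fixed steel stop pin, 10 mm thick and 60 mm high, touches the arm's side 45 mm from the axis when it is at the stop.
- contact_arm (a joint): Contact arm angle, rad: 0 at rest (sprung back, pointing 1.05 rad clockwise, seen from above, of the stand's +x axis, i.e. to its rear right); grows as the arm swings clockwise seen from above, forward to the robot; 1.5 is the stop. Let go, it springs back to 0: about 1.4 N at the post at rest, 6.8 N at the stop.
- timer: White egg-shaped kitchen timer, 62 mm across, 75 mm high; origin at the centre of its underside. Not to be moved.
- coaster_rack: Dark wooden rack with three coloured round coasters upright in its slots, 100 by 110 mm, 104 mm high; origin at the centre of its underside. Not to be moved.
- dish: Blue ceramic trinket dish, 100 mm across, 28 mm high; origin at the centre of its underside. Not to be moved.
- shoehorn: Folded steel shoehorn lying flat, 150 by 32 by 10 mm; origin at the centre of its underside, x along it. Not to be moved.
- candle: Amber glass candle jar with a wooden cap, 68 mm across, 80 mm high; origin at the centre of its underside. Not to be moved.
Things that resemble listed ones, but are neither listed nor needed, are in the scene too. Of the things shaped like the torch, the grey one is meant.

How it is judged:
On the way, in this order (a step that is already met when the one before it is completed fails the run):
1. the torch hangs on the hook by its handle window, let go and at rest (x of torch_eye in the frame of hook_seat between -0.045 and 0.045 m and y of torch_eye in the frame of hook_seat between -0.025 and 0.025 m and z of torch_eye in the frame of hook_seat between -0.01 and 0.012 m and contact force between torch and stand above 0.8 N and contact force between torch and the arm below 0.1 N and contact force between torch and the fingers below 0.1 N and linear speed of torch below 0.08 m/s), for 0.3 s.
2. the contact arm is held at its stop by the fingers (value of joint contact_arm above 1.42 rad and contact force between the fingers and contact_arm above 1 N), for 0.3 s.
At the end, for the whole second after the job is handed in: The torch's window edge lies on the hook prong (within 12 mm in height, 25 mm sideways, 45 mm along it of the seat point), torch untouched and slower than 0.08 m/s, while the fingers press the contact arm (over 1 N) and keep it within 0.08 rad of its stop; other things within 25 mm (all of step 1 and all of step 2); the arm keeps its last pose, push and grip.
It fails at once if another thing on the shelf has been moved by more than 25 mm (distance of any of timer, coaster_rack, dish, shoehorn, candle from where it was at the start of the episode above 0.025 m).
It also fails if it takes over 54 s, if anything falls off the work surface, if the arm or the gripper's body presses on something with over 40 N, if the wrist force passes 120 N, or if a joint passes its speed limit or range.

ROBOT

A 7-joint arm with a two-finger parallel gripper is mounted at the origin on the work surface. World frame = base frame: x ahead of the robot, y to its left, z up, the work surface at z = 0. Lengths are in m, angles in rad, forces in N, time in s.
With the tool pointing down it reaches from about 0.375 to 0.925 m from the base axis. Payload 3.1 kg.
Tool frame: the origin (TCP) lies midway between the tips of the shut fingers; the grasp point (between the pads) lies 19 mm behind it; z points along the fingers, y is the line along which they close (so a half turn about z gives the same grasp; the last joint's range is limited). The gripper opens to 85 mm and grips with 20 to 120 N. Pads are 22 mm wide; open, the fingers measure 114 mm over their backs; the gripper's body (76 mm by 85 mm) begins 54 mm behind the grasp point. The pads swing forward as they close: fully open they stand 13 mm farther back than shut.
Start: joints at [1.036, 0.383, 0.044, 1.598, -0.018, 1.161, -0.05], TCP at [0.275, -0.589, 0.231] pointing down, gripper open.
Joint ranges: [-2.61, 2.61], [-0.41, 2.15], [-1.48, 1.57], [0, 2.5], [-1.57, 4.71], [0.05, 1.97], [-2.85, 2.85]. Speed limits (rad/s): [2.79, 2.79, 3.14, 3.14, 3.14, 3.14, 3.14].

INTERFACE

Orientations are given as [roll, pitch, yaw] about the fixed x, y, z axes, in that order (R = Rz(yaw) Ry(pitch) Rx(roll)).
In Python, from bench import readout, optics, ticket gives the robot as it stands.
- The arm moves only by the tool jog_arm, never from a script. Its argument "targets" is text: rows parted by semicolons, each of 5 numbers parted by spaces: the opening, from -1 (shut) to 1 (fully open), so that 0 is half open, then the shift along the tool's x, y, z in mm, then the turn about the tool's z in degrees. In form: gripper x y z roll; .... A call has 1 to 12 rows; each row is the pose to reach, as a shift and turn from the pose commanded when the call began, along the tool's axes at that moment; what a row does not reach only later rows make up. A row lasts 1/12 s, in which the tool goes at most 41.7 mm and 7.16 degrees, less where a joint would pass 70% of its speed; a pose out of reach is approached as far as the arm can. A call with a gripper value outside its range is refused whole. The fingers move at their own pace and stop on an object; "newtons" is the grip in N (left out, the last holds). Time passes only in rows, so rows that repeat a pose let the fingers close. It gives the time, the measured TCP pose, the force, the opening and the grip force at its end, in the units of the state.
- readout.observe(): the state, without advancing time (a new reading comes with each control period).
- optics.snapshot(name): name is "scene" or "top" or "wrist"; returns a dict with "frame" (420x560x3 uint8, blue, green, red), "fx", "fy", "cx", "cy" (pixels), "cam_to_world" (4x4, takes a point from camera to world coordinates). Camera axes: x right, y up, looking along -z (the intrinsics and any distortion apply to the point x, -y, -z); pixel columns grow to the right and rows downward; lengths in m; the calibration is good to about 2 mm. A picture is of the moment at which its call begins. There is no depth.
- ticket.close_job(): hands the job in; it is judged then, once.
The state is a dict: "clock": time; "joint_pos": joint angles; "dq": joint speeds; "tau": joint torques, N m; "position": TCP position; "orientation": TCP orientation; "force": force on the tool from outside, world axes, zero at the start; "ft_torque": the same for the moment, N m; "grip_width": finger opening in m; "grip_force": force on a finger pad.
Only numpy, scipy, OpenCV 4.12 (cv2) and the standard library are available. Lean on these libraries where they do the work, as an engineer would, in place of code of your own. Each camera call takes 0.05 s, during which the arm holds its last target. There are 200 camera calls.

## Working session

There is one attempt and no reset: what is moved stays moved. The work goes in short steps, Python scripts to look and compute and a tool call to move; the robot and the scene stay as the last step left them, time stands still between calls to the robot, and variables do not carry over. Pictures are saved under pics/ and viewed, at most 10 in all, crops included, and the job is handed in when it is done.

Besides the shell and the picture viewer there is one more tool, called after ">>>" by a JSON object that holds its "method" and its "body". jog_arm: Moves the arm, as the interface text tells. Its arguments: {"type":"object","properties":{"targets":{"type":"string"},"newtons":{"type":"number"}},"required":["targets"]}

```bash
mkdir -p pics; ls; cat > h.py <<'E'
import numpy as np, cv2
from bench import readout, optics, ticket
E
python3 - <<'E'
from h import *
import pickle
s=readout.observe(); print(s)
d={}
for n in ("scene","top"):
    p=optics.snapshot(n); d[n]=p; cv2.imwrite(f"pics/{n}0.png",p["frame"]); print(n,{k:v for k,v in p.items() if k!="frame"})
pickle.dump(d,open("snap0.pkl","wb"))
E
```

```text
pics
{'clock': 0.0, 'joint_pos': array([ 1.03619863,  0.38378991,  0.04381764,  1.59960466, -0.01787299,
        1.16121439, -0.04992312]), 'dq': array([ 0.00065665,  0.00059899, -0.00050877,  0.00071483, -0.00187229,
       -0.00043363, -0.00101594]), 'tau': array([ 6.65490861e-04, -4.33457351e+01,  1.02472778e+00, -2.49513674e+01,
        1.05715854e-02,  1.14671010e-02,  7.42767043e-06]), 'position': array([ 0.27456584, -0.58810469,  0.22990184]), 'orientation': array([-3.13897306e+00,  1.57575212e-04,  4.36879983e-01]), 'force': array([-0.21141661, -0.11172236, -0.49754063]), 'ft_torque': array([0.05120968, 0.00112593, 0.08883394]), 'grip_force': 0.0, 'grip_width': 0.08505772131450731}
scene {'fx': 469.90146959921384, 'fy': 469.90146959921384, 'cx': 279.5794456522558, 'cy': 200.94375950459906, 'cam_to_world': array([[ 0.3692353 , -0.49341597,  0.78753157,  1.46143677],
       [ 0.92929344,  0.20413513, -0.30780278, -0.39669276],
       [-0.00888806,  0.84549958,  0.53390212,  0.7903784 ],
       [ 0.        ,  0.        ,  0.        ,  1.        ]])}
top {'fx': 437.48612420239016, 'fy': 437.48612420239016, 'cx': 285.39985832911293, 'cy': 202.17818309768919, 'cam_to_world': array([[-2.68755071e-02,  9.87275017e-01, -1.56734641e-01,
         3.30447991e-01],
       [-9.99638376e-01, -2.64007529e-02,  5.11045022e-03,
         3.17193258e-03],
       [ 9.07507314e-04,  1.56815308e-01,  9.87627529e-01,
         1.23965956e+00],
       [ 0.00000000e+00,  0.00000000e+00,  0.00000000e+00,
         1.00000000e+00]])}
```

View pics/scene0.png

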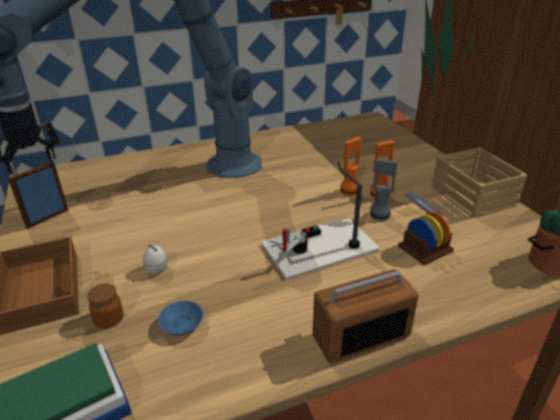

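View pics/top0.png

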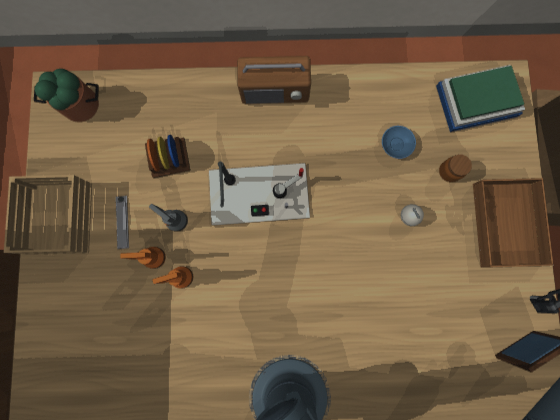

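The scene view shows the grey torch at (381,190), two orange look-alikes at (350,165) and (383,168), and the stand at (320,245). In the top view the grey torch is at (177,219), the orange ones at (152,257) and (180,277), and the stand at (260,194). I choose the grey one and check it in a close crop.

```bash
python3 - <<'E'
from h import *
import pickle
d=pickle.load(open("snap0.pkl","rb"))
t=d["top"]["frame"][150:300,115:325]; s=d["scene"]["frame"][120:290,250:450]
a=cv2.resize(t,None,fx=3.8,fy=3.8,interpolation=cv2.INTER_CUBIC)
b=cv2.resize(s,None,fx=3.5,fy=3.5,interpolation=cv2.INTER_CUBIC)
cv2.imwrite("pics/t1.png",np.clip(a*1.5,0,255)); cv2.imwrite("pics/s1.png",np.clip(b*1.5,0,255)); print(a.shape,b.shape)
E
```

```text
(570, 798, 3) (595, 700, 3)[ WARN:0@0.222] global loadsave.cpp:1063 imwrite_ Unsupported depth image for selected encoder is fallbacked to CV_8U.
```

View pics/t1.png

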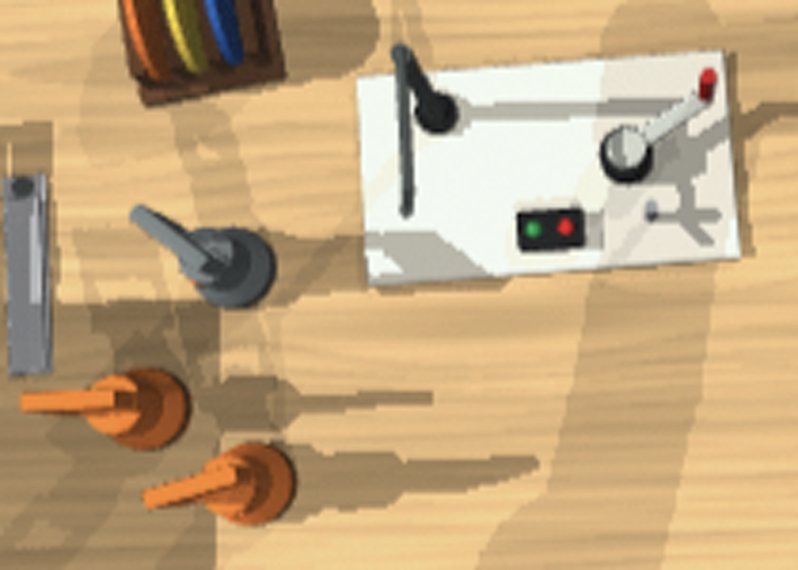

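View pics/s1.png

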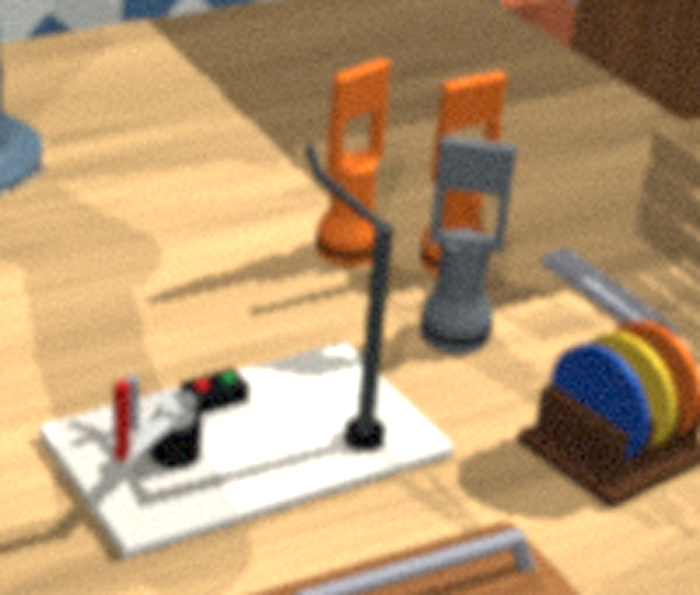

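The crops confirm it. The grey torch's head is at top-crop (236,267) and its handle plate top runs (137,210)-(220,268); both orange ones are separate. The stand corners are at crop (358,78), (724,50), (741,258) and (370,285), the hook is at (402,50)-(405,215) and the red post at (708,75).

```bash
cat >> h.py <<'E'
def at_z(p,uv,z):
    T=p["cam_to_world"]; out=[]
    for u,v in np.atleast_2d(uv):
        r=T[:3,:3]@np.array([(u-p["cx"])/p["fx"],-(v-p["cy"])/p["fy"],-1])
        out.append(T[:3,3]+r*(z-T[2,3])/r[2])
    return np.array(out)
def proj(p,X):
    T=p["cam_to_world"]; c=(np.atleast_2d(X)-T[:3,3])@T[:3,:3]
    return np.c_[p["cx"]+p["fx"]*c[:,0]/-c[:,2], p["cy"]-p["fy"]*c[:,1]/-c[:,2]]
def stand_pt(x,y,yaw,q): 
    c,s=np.cos(yaw),np.sin(yaw); q=np.atleast_2d(q); return np.c_[x+c*q[:,0]-s*q[:,1], y+s*q[:,0]+c*q[:,1], q[:,2]]
tc=lambda a:(np.array(a,float)+.5)/3.8-.5+[115,150]
sc=lambda a:(np.array(a,float)+.5)/3.5-.5+[250,120]
E
python3 - <<'E'
from h import *
import pickle
from scipy.optimize import least_squares
d=pickle.load(open("snap0.pkl","rb")); t,s=d["top"],d["scene"]
# stand: corners at z .012, hook prong pts
obj=np.array([[.08,.14,.012],[.08,-.14,.012],[-.08,-.14,.012],[-.08,.14,.012]])
tp=tc([[358,78],[724,50],[741,258],[370,285]])
obs2=np.array([[.045,.08,.204],[-.064,.08,.218]])
tp2=tc([[400,47],[406,213]]); sp2=sc([[386,228],[309,150]])
sp=sc([[452,447],[124,552],[42,428],[350,346]])
f=lambda q:np.r_[(proj(t,stand_pt(*q,obj))-tp).ravel(),(proj(s,stand_pt(*q,obj))-sp).ravel()]
r=least_squares(f,[.6,0,0]); print("stand",r.x,np.round(r.fun.reshape(-1,2),1).tolist())
print("hook res",proj(t,stand_pt(*r.x,obs2))-tp2,proj(s,stand_pt(*r.x,obs2))-sp2)
# torch
print("plate top:",at_z(t,tc([[137,210],[212,265]]),.185),at_z(s,sc([[443,141],[514,148]]),.185))
print("head",at_z(t,tc([[236,267]]),.015), "scene base",at_z(s,sc([[456,330]]),.015))
print("oranges",at_z(t,tc([[145,408],[254,484]]),.015), at_z(t,tc([[25,402],[125,400],[150,498],[240,470]]),.185))
for n,uv in dict(candle=(455,168),dish=(399,142),timer=(413,213),rack=(168,155),shoe1=(123,200),shoe2=(122,247)).items(): print(n,at_z(t,uv,.03))
print("post",at_z(t,tc([[708,72]]),.12))
g=lambda q:np.r_[(proj(s,stand_pt(*q,[[0,-.03,.185],[0,.03,.185]]))-sc([[443,141],[514,148]])).ravel(),(proj(t,stand_pt(*q,[[0,.03,.185]]))-tc([[137,209]])).ravel(),(proj(t,stand_pt(*q,[[0,0,.015]]))-tc([[236,267]])).ravel()]
for y0 in (0,1.57):
  r=least_squares(g,[.55,.25,y0]); print("torch",r.x,r.cost,np.round(r.fun,1))
E
```

```text
stand [0.55536671 0.07182025 0.04603613] [[-0.4, -1.5], [0.4, -1.0], [0.4, -0.8], [-1.0, -0.8], [0.9, -0.8], [-0.2, -1.4], [-1.3, -1.4], [-1.3, -2.3]]
hook res [[0.25058144 0.52629689]
 [0.09019581 0.20123218]] [[-0.60093512 -1.32814358]
 [-0.57947202 -2.41168893]]
plate top: [[0.49989645 0.32619199 0.185     ]
 [0.46307755 0.2775974  0.185     ]] [[0.47241705 0.2805009  0.185     ]
 [0.50431063 0.32571024 0.185     ]]
head [[0.48248787 0.30403824 0.015     ]] scene base [[0.49763488 0.29749846 0.015     ]]
oranges [[0.38048282 0.36928299 0.015     ]
 [0.3235304  0.28906743 0.015     ]] [[0.37932201 0.39408624 0.185     ]
 [0.37888455 0.3311591  0.185     ]
 [0.31761375 0.31419085 0.185     ]
 [0.33337158 0.25823017 0.185     ]]
candle [[ 0.60766484 -0.48651385  0.03      ]]
dish [[ 0.68810271 -0.33288233  0.03      ]]
timer [[ 0.48234996 -0.35807367  0.03      ]]
rack [[0.66733981 0.32745934 0.03      ]]
shoe1 [[0.54075315 0.45145345 0.03      ]]
shoe2 [[0.40951084 0.45010075 0.03      ]]
post [[ 0.59626314 -0.04579378  0.12      ]]
torch [ 0.48417593  0.30387046 -0.63351396] 2.10119300231862 [-1.4 -0.9  0.2 -0.5 -0.7 -0.5  0.1 -0.6]
torch [ 0.48417596  0.30387044 -0.63351201] 2.1011930029684134 [-1.4 -0.9  0.2 -0.5 -0.7 -0.5  0.1 -0.6]
```

```bash
cat >> h.py <<'E'
def go(x,y,z,yaw=None,s=None):
    "shift in tool axes (mm) and turn (deg) from the present pose to the world pose"
    from scipy.spatial.transform import Rotation as R
    s=s or readout.observe(); r=R.from_euler("xyz",s["orientation"])
    d=r.inv().apply(np.array([x,y,z])-s["position"])*1e3
    a=0 if yaw is None else -np.degrees((yaw-s["orientation"][2]+np.pi)%(2*np.pi)-np.pi)
    return np.round(np.r_[d,a],1)
E
python3 -c "
from h import *
print(go(.40,-.3,.30,.937),go(.46,-.1,.30,.937),go(.484,.304,.30,.937))"
```

```text
[ 235.5 -208.2  -69.5  -28.7] [ 374.5 -364.   -69.2  -28.7] [ 567.2 -719.9  -68.4  -28.7]
```

>>> {"method": "jog_arm", "body": {"targets": "0.2 0 0 -70 0; 0.2 0 0 -70 0; 0.2 375 -364 -70 -28.7; 0.2 375 -364 -70 -28.7; 0.2 375 -364 -70 -28.7; 0.2 375 -364 -70 -28.7; 0.2 375 -364 -70 -28.7; 0.2 375 -364 -70 -28.7; 0.2 375 -364 -70 -28.7; 0.2 375 -364 -70 -28.7; 0.2 375 -364 -70 -28.7; 0.2 375 -364 -70 -28.7"}}

```text
clock: 1.1
position: [0.4229, -0.1974, 0.3009]
orientation: [-3.141, 0.0, 0.938]
force: [1.4, -0.0, -0.0]
grip_width: 0.051
grip_force: 0.0
```

```bash
python3 -c "
from h import *
s=readout.observe(); print(s['position'],s['orientation'],s['joint_pos'],go(.46,-.1,.30,.937),go(.484,.304,.30,.937))"
```

```text
[ 0.42294191 -0.19742204  0.30093595] [-3.14124036e+00  4.19863616e-04  9.37514057e-01] [ 0.68092851 -0.01296333 -0.32760688  1.91981399 -0.00409437  1.23450982
 -0.2785822 ] [100.5 -27.8   0.9   0. ] [ 440.3 -247.5    0.8    0. ]
```

>>> {"method": "jog_arm", "body": {"targets": "0.2 100 -28 0 0; 0.2 100 -28 0 0; 0.2 440 -247 0 0; 0.2 440 -247 0 0; 0.2 440 -247 0 0; 0.2 440 -247 0 0; 0.2 440 -247 0 0; 0.2 440 -247 0 0; 0.2 440 -247 0 0; 0.2 440 -247 0 0; 0.2 440 -247 0 0; 0.2 440 -247 0 0"}}

```text
clock: 2.1
position: [0.4835, 0.2953, 0.3009]
orientation: [3.141, 0.001, 0.937]
force: [0.7, -0.5, 0.4]
grip_width: 0.0513
grip_force: 0.0
```

>>> {"method": "jog_arm", "body": {"targets": "0.2 70 -50 0 0; 0.2 70 -50 0 0; 0.2 70 -50 0 0"}}

```text
clock: 2.35
position: [0.4799, 0.3898, 0.3004]
orientation: [-3.133, -0.004, 0.95]
force: [-0.9, 1.6, 0.2]
grip_width: 0.0512
grip_force: 0.0
```

```bash
python3 - <<'E'
from h import *
s=readout.observe(); print(s['position'],s['orientation'],s['joint_pos'],go(.484,.304,.30,.937))
p=optics.snapshot("wrist"); f=p["frame"]; 
q=proj(p,[[.484,.304,.185],[.5018,.3282,.185],[.4662,.2798,.185]]); print(q, p["cam_to_world"][:3,3])
cv2.imwrite("pics/w1.png",f); import pickle; pickle.dump(p,open("w1.pkl","wb"))
E
```

```text
[0.47985421 0.38978257 0.30043498] [-3.13323361 -0.00359423  0.95016424] [-0.10752606  0.38142182 -0.81407169  1.56600622  0.27477177  1.31332406
 -1.57576381] [-67.4  53.3  -0.3   0.8]
[[351.8601546  286.95088962]
 [354.40061673 250.95354981]
 [349.45262349 321.06464959]] [0.51841077 0.44268791 0.44388845]
```

View pics/w1.png

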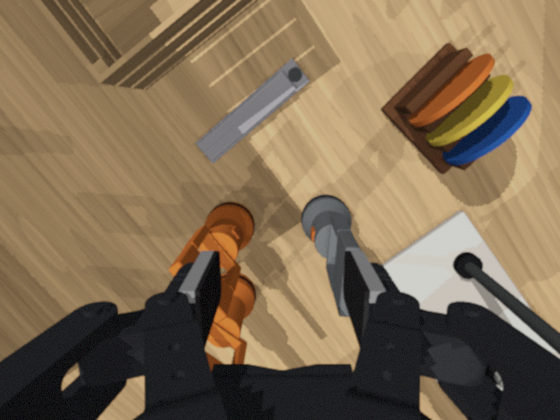

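The wrist view shows the grey torch's head at (327,218) and its plate running down to (345,315) beside the right finger, because I overshot; nothing was touched. I back off along tool -x for a clear view.

>>> {"method": "jog_arm", "body": {"targets": "0.2 -157 53 0 0.8; 0.2 -157 53 0 0.8; 0.2 -157 53 0 0.8; 0.2 -157 53 0 0.8; 0.2 -157 53 0 0.8; 0.2 -157 53 0 0.8; 0.2 -157 53 0 0.8"}}

```text
clock: 2.98
position: [0.4349, 0.221, 0.3014]
orientation: [3.141, -0.0, 0.921]
force: [0.4, 0.3, 0.1]
grip_width: 0.0512
grip_force: 0.0
```

```bash
python3 - <<'E'
from h import *
s=readout.observe(); print(s['position'],s['orientation'],go(.484,.304,.30,.937))
p=optics.snapshot("wrist"); f=p["frame"]
print(proj(p,[[.484,.304,.185],[.5018,.3282,.185],[.4662,.2798,.185],[.484,.304,0]]).round(1))
cv2.imwrite("pics/w2.png",cv2.resize(f,None,fx=1.4,fy=1.4)); import pickle; pickle.dump(p,open("w2.pkl","wb"))
E
```

```text
[0.43488456 0.22096091 0.30140849] [ 3.14060900e+00 -1.26516416e-04  9.21263276e-01] [ 95.8 -11.1   1.4  -0.9]
[[266.2  63.4]
 [265.1  14. ]
 [267.3 109.8]
 [272.8  83. ]]
```

View pics/w2.png

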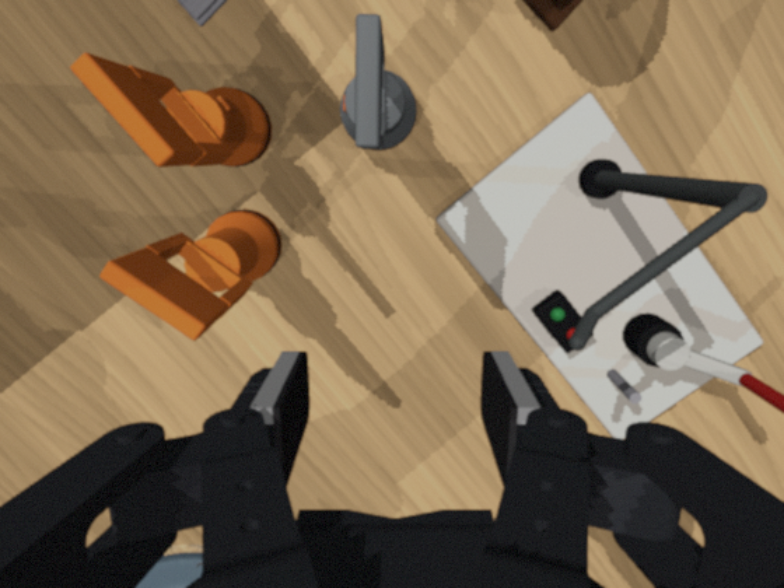

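The wrist view shows the grey plate's top face from (368,16) to (368,146), the hook bend at (757,196), its tip at (578,336), and the base corners at (590,95), (762,343) and (437,217) (pixels x1.4).

```bash
python3 - <<'E'
from h import *
import pickle
from scipy.optimize import least_squares
p=pickle.load(open("w2.pkl","rb")); w=lambda a:(np.array(a,float)+.5)/1.4-.5
P=at_z(p,w([[368,15],[368,146],[357,146],[380,146],[357,16],[381,16]]),.185); print(P[:2],P[:2].mean(0),[np.linalg.norm(P[0]-P[1]),np.linalg.norm(P[2]-P[3])])
print("head",at_z(p,w([[379,109]]),.012), np.degrees(np.arctan2(*(P[0]-P[1])[[1,0]])))
obj=np.array([[.08,.14,.012],[.08,-.14,.012],[-.08,.14,.012],[.045,.08,.204],[-.064,.08,.222]])
uv=w([[590,95],[762,343],[437,217],[757,194],[577,337]])
f=lambda q:(proj(p,stand_pt(*q,obj))-uv).ravel()
r=least_squares(f,[.555,.07,.05]); print("stand",r.x,r.fun.round(1))
print("seat",stand_pt(*r.x,[[-.005,.08,.204]]),stand_pt(.5554,.0718,.046,[[-.005,.08,.204]]))
# top-view image only, hook points
E
```

```text
[[0.50179103 0.33070673 0.185     ]
 [0.46599525 0.28470309 0.185     ]] [0.48389314 0.30770491 0.185     ] [np.float64(0.05828955631409982), np.float64(0.011305814142874146)]
head [[0.4852073 0.3091704 0.012    ]] 52.11324219306029
stand [0.5558111  0.07643273 0.02977152] [ 2.8 -5.4  0.8  1.  -1.5 -2.2  0.2 -0.7 -1.4  5.3]
seat [[0.54843195 0.15624844 0.204     ]] [[0.54672659 0.15148546 0.204     ]]
```

```bash
python3 -c "
from h import *
s=readout.observe(); print(s['position'],go(.484,.306,.25,.926),go(.484,.306,.155,.926))"
```

```text
[0.43489416 0.22230721 0.30163157] [ 96.3 -11.3  51.7  -0.1] [ 9.620e+01 -1.130e+01  1.467e+02 -1.000e-01]
```

>>> {"method": "jog_arm", "body": {"targets": "0.2 96 -11 30 0; 0.2 96 -11 30 0; 0.2 96 -11 30 0; 0.2 96 -11 30 0; 0.2 96 -11 60 0; 0.2 96 -11 60 0; 0.2 96 -11 60 0; 0.2 96 -11 60 0; 0.2 96 -11 60 0"}}

```text
clock: 3.78
position: [0.4844, 0.3056, 0.2429]
orientation: [3.14, -0.002, 0.924]
force: [-0.7, -0.2, 0.7]
grip_width: 0.0509
grip_force: 0.0
```

```bash
python3 -c "
from h import *
s=readout.observe(); print(s['position'],s['orientation'],s['dq'].round(3),go(.484,.306,.155,.926))"
```

```text
[0.48437121 0.30559786 0.24291861] [ 3.14039871e+00 -2.00174206e-03  9.23573334e-01] [ 0.001 -0.005 -0.002 -0.003  0.001 -0.006 -0.002] [-0.1 -0.6 87.9 -0.1]
```

Well aligned. I descend and close.

>>> {"method": "jog_arm", "body": {"targets": "0.2 0 0 30 0; 0.2 0 0 60 0; 0.2 0 0 80 0; 0.2 0 0 88 0; 0.2 0 0 88 0; -0.4 0 0 88 0; -0.7 0 0 88 0; -1 0 0 88 0; -1 0 0 88 0; -1 0 0 88 0; -1 0 0 88 0; -1 0 0 88 0", "newtons": 60}}

```text
clock: 4.78
position: [0.485, 0.3066, 0.1554]
orientation: [3.14, -0.004, 0.924]
force: [0.0, 0.1, 7.1]
grip_width: 0.011
grip_force: 59.4
```

>>> {"method": "jog_arm", "body": {"targets": "-1 0 0 0 0; -1 0 0 0 0; -1 0 0 -20 0; -1 0 0 -50 0; -1 0 0 -80 0; -1 0 0 -110 0; -1 0 0 -140 0; -1 0 0 -140 0; -1 0 0 -140 0; -1 0 0 -140 0"}}

```text
clock: 5.62
position: [0.4828, 0.3041, 0.2914]
orientation: [-3.141, 0.003, 0.924]
force: [0.9, -0.9, -3.8]
grip_width: 0.0109
grip_force: 58.7
```

```bash
python3 - <<'E'
from h import *
import pickle
s=readout.observe(); print(s['position'],s['orientation'],s['force'],s['joint_pos'])
p=optics.snapshot("scene"); pickle.dump(p,open("s2.pkl","wb"))
x,y=proj(p,s["position"])[0].astype(int); print(x,y)
c=p["frame"][max(0,y-70):y+110,max(0,x-110):x+120]
cv2.imwrite("pics/s2.png",cv2.resize(c,None,fx=3,fy=3,interpolation=cv2.INTER_CUBIC))
E
```

```text
[0.48284772 0.30411386 0.29141109] [-3.1409986   0.00340247  0.92367562] [ 0.92464346 -0.87387461 -3.79640612] [ 0.06957459  0.28763893 -0.83340269  1.68752403  0.22181732  1.26837558
 -1.45784545]
389 124
```

```bash
python3 -c "
from h import *
print(go(.43,.23,.30,1.614),go(.432,.148,.28,1.614))"
```

```text
[-90.6   2.6  -8.9 -39.6] [-154.7   53.6   11.3  -39.6]
```

>>> {"method": "jog_arm", "body": {"targets": "-1 -30 1 -5 -7; -1 -60 2 -5 -14; -1 -90 2 -5 -20; -1 -120 25 0 -27; -1 -155 54 5 -33; -1 -155 54 11 -39.6; -1 -155 54 11 -39.6; -1 -155 54 11 -39.6; -1 -155 54 11 -39.6; -1 -155 54 11 -39.6"}}

```text
clock: 6.5
position: [0.4328, 0.1504, 0.2817]
orientation: [-3.14, -0.001, 1.616]
force: [-0.0, -0.3, -3.4]
grip_width: 0.0113
grip_force: 58.9
```

```bash
python3 - <<'E'
from h import *
import pickle
s=readout.observe(); print(s['position'],s['orientation'],s['force'],s['joint_pos'].round(2),s['grip_width'])
print(go(.432,.148,.245,1.614))
P=s["position"]
p=optics.snapshot("scene"); q=optics.snapshot("top"); pickle.dump((p,q,s),open("s3.pkl","wb"))
a=p["frame"][130:280,255:425]; b=q["frame"][150:260,200:320]
a=cv2.resize(a,None,fx=3.2,fy=3.2,interpolation=cv2.INTER_CUBIC); 
cv2.imwrite("pics/s3.png",np.clip(a*1.4,0,255).astype(np.uint8))
z=P[2]-.013
print("pred window edge (y-30..+30), top, base in crop",((proj(p,stand_pt(P[0],P[1],.043,[[0,-.03,z+.043],[0,.03,z+.043],[0,-.022,z],[0,.022,z],[0,0,z-.142]]))-[255,130]+.5)*3.2-.5).round())
E
```

```text
[0.43281625 0.15041055 0.2817237 ] [-3.14031910e+00 -9.29297160e-04  1.61638846e+00] [-0.04361732 -0.30448256 -3.38699682] [ 0.41  0.01 -0.83  1.94  0.    1.19 -0.37] 0.011284010757185449
[-2.4 -0.9 36.7  0.1]
pred window edge (y-30..+30), top, base in crop [[209. -27.]
 [273. -39.]
 [216.  20.]
 [262.  10.]
 [232. 163.]]
```

View pics/s3.png

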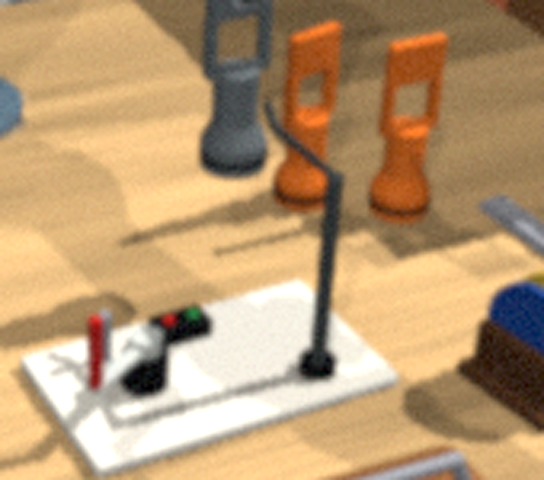

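The torch hangs straight in the grip, with its window at (217-262, 15-65) in the crop and the hook tip at (268,103), as predicted. I lower it to the insertion height.

>>> {"method": "jog_arm", "body": {"targets": "-1 -2 -1 15 0; -1 -2 -1 30 0; -1 -2 -1 36 0; -1 -2 -1 36 0; -1 -2 -1 36 0; -1 -2 -1 36 0"}}

```text
clock: 7.1
position: [0.4332, 0.1477, 0.2471]
orientation: [3.14, -0.001, 1.616]
force: [0.5, -0.3, -2.6]
grip_width: 0.0111
grip_force: 58.9
```

```bash
python3 - <<'E'
from h import *
import pickle
s=readout.observe(); print(s['position'],s['orientation'],s['force'],s['dq'].round(3))
e=stand_pt(.5554,.0735,.043,[[-.01,.08,.245],[-.12,.08,.245]]); print(e,go(*e[0],1.614),go(*e[1],1.614))
P=s["position"]
p=optics.snapshot("top"); pickle.dump(p,open("t4.pkl","wb"))
cv2.imwrite("pics/t4.png",np.clip(cv2.resize(p["frame"][140:260,190:320],None,fx=4.5,fy=4.5,interpolation=cv2.INTER_CUBIC)*1.4,0,255).astype(np.uint8))
E
```

```text
[0.4331557  0.14772176 0.24714727] [ 3.14006077e+00 -6.57573471e-04  1.61562036e+00] [ 0.51203385 -0.32724583 -2.56877454] [ 0.003 -0.007  0.002 -0.007  0.002 -0.001 -0.001]
[[0.5419703  0.15299618 0.245     ]
 [0.43207198 0.14826764 0.245     ]] [4.000e-01 1.089e+02 2.300e+00 1.000e-01] [ 0.6 -1.1  2.1  0.1]
```

>>> {"method": "jog_arm", "body": {"targets": "-1 0 0 2 0; -1 0 12 2 0; -1 0 24 2 0; -1 0 36 2 0; -1 0 48 2 0; -1 0 60 2 0; -1 0 68 2 0; -1 0 68 2 0; -1 0 68 2 0"}}

```text
clock: 7.9
position: [0.5004, 0.15, 0.2443]
orientation: [-3.141, -0.0, 1.614]
force: [-0.4, 0.5, -3.4]
grip_width: 0.0112
grip_force: 58.9
```

```bash
python3 - <<'E'
from h import *
import pickle
s=readout.observe(); print(s['position'],s['orientation'],s['force'])
e=stand_pt(.5554,.0735,.043,[[-.01,.08,.217]]); print(go(*e[0],1.614))
p=optics.snapshot("scene"); pickle.dump(p,open("s5.pkl","wb"))
a=cv2.resize(p["frame"][120:260,290:420],None,fx=4.2,fy=4.2,interpolation=cv2.INTER_CUBIC)
cv2.imwrite("pics/s5.png",np.clip(a*1.4,0,255).astype(np.uint8))
E
```

```text
[0.50042288 0.14999616 0.24431431] [-3.14086980e+00 -4.94666842e-04  1.61447074e+00] [-0.3726508   0.54457016 -3.38865212]
[ 1.2 41.7 27.3  0. ]
```

View pics/s5.png

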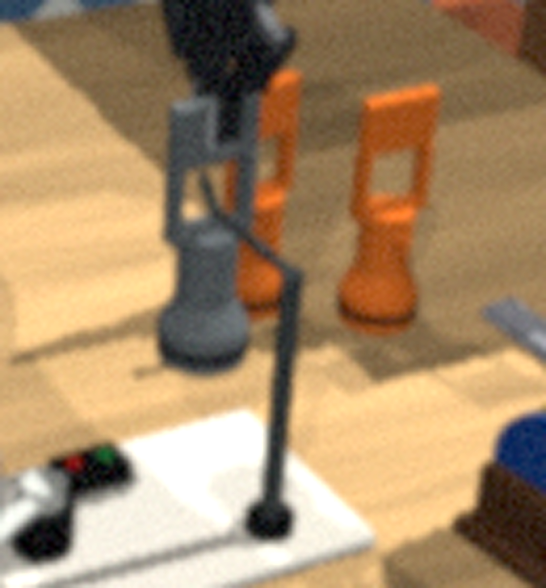

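The hook tip at (205,180) has passed into the torch window (180-245, 158-230). I go on along the prong, then lower.

>>> {"method": "jog_arm", "body": {"targets": "-1 1 10 0 0; -1 1 20 2 0; -1 1 30 5 0; -1 1 40 8 0; -1 1 42 12 0; -1 1 42 16 0; -1 1 42 20 0; -1 1 42 22 0; -1 1 42 24 0; -1 1 42 24 0; -1 1 42 24 0"}}

```text
clock: 8.87
position: [0.542, 0.1529, 0.2203]
orientation: [-3.142, 0.0, 1.615]
force: [0.5, 0.4, -3.5]
grip_width: 0.0111
grip_force: 58.9
```

```bash
python3 - <<'E'
from h import *
s=readout.observe(); print(s['position'],s['orientation'],s['force'])
e=stand_pt(.5554,.0735,.043,[[-.01,.08,.217]]); print(go(*e[0],1.614))
E
```

```text
[0.54204968 0.15287949 0.22028632] [-3.14152757e+00  2.78350196e-04  1.61522076e+00] [ 0.50646823  0.3507833  -3.48211997]
[ 0.1 -0.1  3.3  0.1]
```

>>> {"method": "jog_arm", "body": {"targets": "-1 0 0 1 0; -1 0 0 2 0; -1 0 0 3 0; -1 0 0 3 0; -1 0 0 3 0"}}

```text
clock: 9.28
position: [0.5425, 0.1529, 0.2174]
orientation: [3.141, -0.0, 1.615]
force: [0.0, 0.6, -2.3]
grip_width: 0.0109
grip_force: 59.1
```

>>> {"method": "jog_arm", "body": {"targets": "-1 0 0 1 0; -1 0 0 2 0; -1 0 0 2 0; -1 0 0 2 0"}}

```text
clock: 9.62
position: [0.5426, 0.153, 0.2172]
orientation: [3.141, 0.001, 1.615]
force: [-3.3, -0.9, 7.3]
grip_width: 0.0112
grip_force: 60.4
```

Seated: contact at TCP z 0.217, as expected. I ease off and open a little.

>>> {"method": "jog_arm", "body": {"targets": "-1 0 0 -1.5 0; -1 0 0 -1.5 0; -0.6 0 0 -1.5 0; -0.5 0 0 -1.5 0; -0.4 0 0 -1.5 0; -0.4 0 0 -1.5 0; -0.4 0 0 -1.5 0; -0.4 0 0 -1.5 0"}}

```text
clock: 10.28
position: [0.5424, 0.1529, 0.2167]
orientation: [-3.142, -0.0, 1.615]
force: [-1.0, 0.5, -0.0]
grip_width: 0.0259
grip_force: 0.0
```

>>> {"method": "jog_arm", "body": {"targets": "-0.4 0 0 -5 0; -0.4 0 0 -12 0; -0.4 0 0 -25 0; -0.4 0 0 -45 0; -0.4 0 0 -75 0; -0.4 0 0 -110 0; -0.4 0 0 -110 0; -0.4 0 0 -110 0; -0.4 0 0 -110 0"}}

```text
clock: 11.03
position: [0.5424, 0.1529, 0.3277]
orientation: [3.14, 0.0, 1.615]
force: [-0.7, 0.0, -0.1]
grip_width: 0.0257
grip_force: 0.0
```

```bash
python3 - <<'E'
from h import *
import pickle
s=readout.observe(); print(s['position'],s['orientation'],s['force'],s['joint_pos'].round(2))
p=optics.snapshot("scene"); pickle.dump(p,open("s6.pkl","wb"))
cv2.imwrite("pics/s6.png",np.clip(cv2.resize(p["frame"][110:280,250:440],None,fx=3.5,fy=3.5,interpolation=cv2.INTER_CUBIC)*1.4,0,255).astype(np.uint8))
E
```

```text
[0.54244929 0.15293683 0.32769591] [3.14020741e+00 2.56819352e-04 1.61499785e+00] [-0.70975928  0.01437714 -0.05895611] [ 0.35  0.23 -0.8   1.66  0.17  1.32 -0.44]
```

View pics/s6.png

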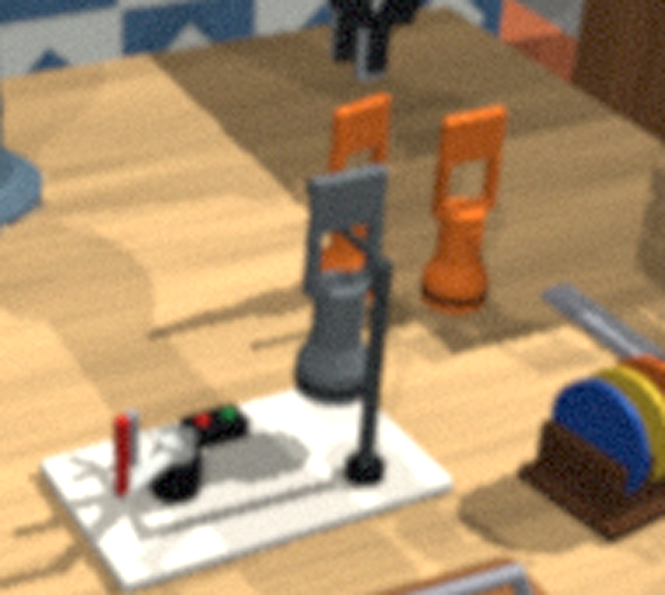

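The torch hangs on the hook with its window edge on the prong at (345,235) and is let go. Next is the post, at about (120,455) in the crop.

```bash
python3 - <<'E'
from h import *
print(go(.596,-.0465,.30,2.09),go(.596,-.0465,.16,2.09))
E
```

```text
[-201.2   45.3   26.6  -27.2] [-201.1   45.4  166.6  -27.2]
```

>>> {"method": "jog_arm", "body": {"targets": "-0.4 -40 9 0 -7; -0.3 -80 18 0 -14; -0.1 -120 27 0 -20; 0.2 -160 36 10 -27; 0.2 -201 45 40 -27.2; 0.2 -201 45 80 -27.2; 0.2 -201 45 120 -27.2; 0.2 -201 45 150 -27.2; 0.2 -201 45 150 -27.2; 0.2 -201 45 150 -27.2; 0.2 -201 45 150 -27.2"}}

```text
clock: 12.0
position: [0.5971, -0.0452, 0.1781]
orientation: [3.14, 0.0, 2.091]
force: [-0.4, 0.8, -0.2]
grip_width: 0.051
grip_force: 0.0
```

```bash
python3 - <<'E'
from h import *
import pickle
s=readout.observe(); print(s['position'],s['orientation'],s['force'],s['joint_pos'].round(2))
print(go(.596,-.0465,.085,2.09))
p=optics.snapshot("wrist"); f=p["frame"]
h=cv2.cvtColor(f,cv2.COLOR_BGR2HSV); m=((h[...,0]<8)|(h[...,0]>172))&(h[...,1]>170)&(h[...,2]>50)
n,_,st,ce=cv2.connectedComponentsWithStats(m.astype(np.uint8)); 
for i in range(1,n):
    if st[i,4]>20: print(st[i],ce[i],at_z(p,ce[i],.12))
print("exp",proj(p,[[.596,-.0465,.12],[.596,-.0465,.062]]))
q=optics.snapshot("top"); hh=cv2.cvtColor(q["frame"],cv2.COLOR_BGR2HSV); 
cv2.imwrite("pics/w7.png",f)
E
```

```text
[ 0.59708069 -0.04516488  0.17814928] [3.13989886e+00 2.97032977e-04 2.09063859e+00] [-0.41583995  0.79954966 -0.21316944] [ 0.58  0.43 -0.71  1.75  0.32  1.08  0.28]
[-0.6 -1.8 93.1  0. ]
[235   0  17  19 242] [243.07024793   8.49173554] [[0.52366468 0.04524149 0.12      ]]
[270 194  19  40 588] [279.24489796 214.67857143] [[ 0.59278982 -0.0390793   0.12      ]]
exp [[277.70173202 227.90864376]
 [278.28177379 203.06064506]]
```

The post is between the fingers as predicted (wrist blob (279,215) against 278,216 expected). I descend and grip.

>>> {"method": "jog_arm", "body": {"targets": "0.2 0 -1 30 0; 0.2 0 -1 60 0; 0.2 0 -1 85 0; 0.2 0 -1 93 0; 0.2 0 -1 93 0; -0.3 0 -1 93 0; -0.6 0 -1 93 0; -1 0 -1 93 0; -1 0 -1 93 0; -1 0 -1 93 0; -1 0 -1 93 0", "newtons": 30}}

```text
clock: 13.02
position: [0.5966, -0.0469, 0.0862]
orientation: [3.14, 0.002, 2.089]
force: [-1.4, -0.8, 5.4]
grip_width: 0.0112
grip_force: 29.2
```

```bash
python3 - <<'E'
from h import *
s=readout.observe(); print(s['position'],s['orientation'],s['force'],s['grip_width'])
A=stand_pt(.5554,.072,.045,[[0,-.06,0]])[0][:2]; d=s["position"][:2]-A; a0=np.arctan2(d[1],d[0])-.045; r=np.hypot(*d); print("pivot",A,"arm angle",a0,"r",r)
# arc about the pivot as measured, keeping radius r
for q in np.append(np.arange(.1,1.5,.14),1.5):
    th=-1.05-q+.045; e=A+.07*np.array([np.cos(th),np.sin(th)]); print(round(q,2),go(*e,s["position"][2],s["orientation"][2]-q,s=s))
E
```

```text
[ 0.59657072 -0.04687831  0.0862301 ] [3.14012488e+00 2.43929053e-03 2.08917740e+00] [-1.42421028 -0.80401823  5.362069  ] 0.011160243811524227
pivot [0.55809909 0.01206074] arm angle -1.037500183368509 r 0.07038378936141332
0.1 [ 0.4 -7.9 -0.   5.7]
0.24 [  1.6 -17.6  -0.   13.8]
0.38 [  4.1 -27.1  -0.   21.8]
0.52 [  7.9 -36.1  -0.1  29.8]
0.66 [ 13.  -44.5  -0.1  37.8]
0.8 [ 19.2 -52.1  -0.1  45.8]
0.94 [ 26.3 -58.7  -0.2  53.9]
1.08 [ 34.4 -64.3  -0.2  61.9]
1.22 [ 43.1 -68.7  -0.2  69.9]
1.36 [ 52.4 -71.9  -0.2  77.9]
1.5 [ 62.  -73.7  -0.3  85.9]
```

>>> {"method": "jog_arm", "body": {"targets": "-1 0 -4 0 3; -1 0.4 -8 0 5.7; -1 1 -13 0 10; -1 1.6 -17.6 0 13.8; -1 2.7 -22 0 17.8; -1 4.1 -27 0 21.8; -1 6 -31.5 0 25.8; -1 8 -36 0 29.8; -1 10.3 -40.5 0 33.8; -1 13 -44.5 0 37.8; -1 19 -52 0 44; -1 19 -52 0 45.8"}}

```text
clock: 14.02
position: [0.5432, -0.0564, 0.0864]
orientation: [3.134, -0.0, 1.287]
force: [2.7, -1.8, 1.1]
grip_width: 0.011
grip_force: 29.3
```

```bash
cat > arc.py <<'E'
from h import *
s=readout.observe(); print(s['position'],s['orientation'],s['force'],s['grip_width'],s['joint_pos'].round(2))
A=np.array([.5581,.0121]); d=s["position"][:2]-A; q0=-(np.arctan2(d[1],d[0])-.045)-1.05; print("angle",q0,"r",np.hypot(*d))
for q in (.94,1.08,1.22,1.36,1.43,1.5,1.54,1.58):
    th=-1.05-q+.045; e=A+.07*np.array([np.cos(th),np.sin(th)]); print(q,go(*e,s["position"][2],2.089-q,s=s))
E
python3 arc.py
```

```text
[ 0.5432322  -0.05641938  0.08637552] [ 3.13440766e+00 -2.05016903e-04  1.28653602e+00] [ 2.69834718 -1.76830589  1.11365056] 0.011041265655042284 [ 0.47  0.42 -0.51  1.95  0.27  0.84 -0.48]
angle 0.7794706845577679 r 0.07011388750818415
0.94 [  0.2 -11.2  -0.1   7.9]
1.08 [  1.8 -20.9  -0.1  15.9]
1.22 [  4.7 -30.3  -0.2  23.9]
1.36 [  8.8 -39.1  -0.3  31.9]
1.43 [ 11.4 -43.3  -0.3  36. ]
1.5 [ 14.2 -47.3  -0.3  40. ]
1.54 [ 15.9 -49.5  -0.4  42.3]
1.58 [ 17.8 -51.6  -0.4  44.5]
```

>>> {"method": "jog_arm", "body": {"targets": "-1 0 -5 0 4; -1 0.2 -11 0 7.9; -1 1 -16 0 12; -1 1.8 -21 0 16; -1 3 -25.5 0 20; -1 4.7 -30 0 24; -1 6.7 -35 0 28; -1 8.8 -39 0 32; -1 11.4 -43.3 0 36; -1 14.2 -47.3 0 40; -1 14.2 -47.3 0 40; -1 14.2 -47.3 0 40"}}

```text
clock: 15.02
position: [0.5024, -0.0309, 0.0862]
orientation: [3.136, -0.004, 0.594]
force: [1.9, -5.0, 4.9]
grip_width: 0.0111
grip_force: 29.8
```

```bash
python3 arc.py
```

```text
[ 0.50238664 -0.03088169  0.08618334] [ 3.13564044 -0.00388974  0.59375205] [ 1.853382   -5.04492811  4.94316162] 0.011133820824413627 [ 0.34  0.33 -0.41  2.05  0.18  0.79 -1.15]
angle 1.4794861454373602 r 0.07036621426886615
0.94 [ 12.6  35.2   0.3 -31.8]
1.08 [  7.6  26.8   0.2 -23.8]
1.22 [  3.8  17.8   0.1 -15.8]
1.36 [ 1.4  8.3  0.1 -7.7]
1.43 [ 0.7  3.4  0.  -3.7]
1.5 [ 0.3 -1.5 -0.   0.3]
1.54 [ 0.2 -4.3 -0.   2.6]
1.58 [ 0.3 -7.1 -0.   4.9]
```

>>> {"method": "jog_arm", "body": {"targets": "-1 0 -1 0 0; -1 0 -2 0 0; -1 0 -3 0 0; -1 0 -3 0 0; -1 0 -3 0 0"}}

```text
clock: 15.43
position: [0.5014, -0.0296, 0.0862]
orientation: [3.135, -0.005, 0.592]
force: [3.0, -6.3, 4.3]
grip_width: 0.0111
grip_force: 29.8
```

```bash
python3 arc.py | head -2
```

```text
[ 0.50144119 -0.02957755  0.08620859] [ 3.1346847  -0.00453668  0.59197372] [ 3.04663531 -6.25709904  4.30470466] 0.011126072586304882 [ 0.34  0.32 -0.41  2.05  0.18  0.79 -1.16]
angle 1.5023790965253767 r 0.07033661805517963
```

>>> {"method": "jog_arm", "body": {"targets": "-1 0 -1 0 0; -1 0 -2 0 0; -1 0 -3 0 0; -1 0 -3 0 0; -1 0 -3 0 0; -1 0 -3 0 0"}}

```text
clock: 15.93
position: [0.5011, -0.0291, 0.0863]
orientation: [3.132, -0.006, 0.59]
force: [5.4, -9.1, 1.0]
grip_width: 0.0112
grip_force: 29.8
```

```bash
python3 arc.py | head -2
```

```text
[ 0.50114956 -0.02912077  0.08629325] [ 3.13162815 -0.00596701  0.59045263] [ 5.43509065 -9.1127883   1.0186249 ] 0.011165200079827756 [ 0.33  0.32 -0.41  2.06  0.19  0.79 -1.16]
angle 1.510070921039959 r 0.07030294695245007
```

Now it barely moves (0.5 mm for 3 mm commanded) and the force is above the spring's, so the arm is at its stop. I check the whole scene.

>>> {"method": "jog_arm", "body": {"targets": "-1 0 -0.5 0 0; -1 0 -0.5 0 0; -1 0 -0.5 0 0; -1 0 -0.5 0 0; -1 0 -0.5 0 0; -1 0 -0.5 0 0"}}

```text
clock: 16.43
position: [0.5012, -0.0291, 0.0863]
orientation: [3.131, -0.006, 0.59]
force: [7.6, -10.4, -0.5]
grip_width: 0.0112
grip_force: 29.8
```

```bash
python3 - <<'E'
from h import *
p=optics.snapshot("scene"); cv2.imwrite("pics/s9.png",np.clip(cv2.resize(p["frame"][100:350,80:470],None,fx=2,fy=2,interpolation=cv2.INTER_CUBIC)*1.4,0,255).astype(np.uint8))
E
```

```text
(no output)
```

View pics/s9.png

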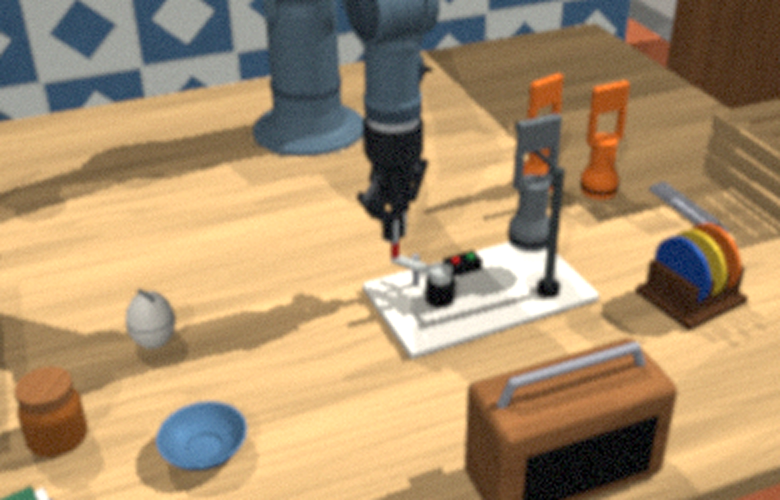

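The torch hangs untouched at (537,180), the gripper holds the post at (396,250) with the contact arm against the stop pin at (417,270), and everything else is where it was. I hand in.

```bash
python3 -c "
from h import *
print(ticket.close_job())"
```

```text
the job is handed in; nothing more can be done
None
```

The grey torch hangs on the hook, let go, and the gripper is holding the contact arm at its stop by the red post. The other things on the shelf look unmoved in the last picture, and I handed the job in about 16.5 s into the 54 s; no verdict came back.

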